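# Close and lock the fuse box's access panel

### The job

The fuse box on the worktop was left open after a fuse change. With your fingertips push its hinged access panel down fully shut, then set a fingertip in the slot of the orange quarter-turn fastener and turn it clockwise (seen from above) to its stop, so that the panel is locked. Grasp nothing, do not swing the panel further open, and leave the screwdriver, stopper, vials and dish where they are.

Things in the scene. Friction and masses are not known exactly. Their poses are not given: they have to be found in the camera images.
- fuse_box: Low grey box, 190 (x) by 150 (y) by 75 mm, fixed to the worktop, open on top under its white access panel. Origin: centre of its underside. Its x axis points from its front (vents, lamp; nearest the robot) to the hinge side, z up.
- access_panel (a joint): Hinge angle of the white access panel (165 mm from hinge to free front edge, 130 mm wide, 18 mm thick): 0 = shut, level on the box, its top 93 mm above the worktop; grows as the free edge rises (starts half open, stop at 1.3). A stiff hinge: the panel stays where it is left; about 1 to 4 N down at its free edge shuts it.
- panel_edge (a point): Point on the panel's top face, mid-width, 11 mm inside its free front edge, 154 mm from the hinge line: a place to press. It moves with the panel; its axes are the panel's (x from the free edge to the hinge, z out of the top face).
- panel_hinge (a point): Middle of the hinge line, at the panel's underside, 75 mm above the worktop; the hinge runs along the box's y axis.
- cam (a joint): Angle of the orange quarter-turn fastener in the panel: grows clockwise seen from above, from 0 (unlocked, slot parallel to the hinge) to the stop at 1.571 (locked, slot from front to hinge). Starts within 0.3 of unlocked; stays where left; needs about 0.12 N m (5 N at 27 mm). A tongue under it swings beneath a catch in the box; turned while the panel is up, it keeps the panel from shutting.
- cam_center (a point): Centre of the fastener's head, level with the panel's top face, 95 mm from the hinge line. The head is a 94 mm disc set flush in the panel; a slot runs right across its centre along this point's y axis (turning with the head), 38 mm wide, 13 mm deep, dark-floored, between two orange halves. Closed fingertips fit in; push on a slot wall 20 to 32 mm from the axis, round a circle, to turn it.
- screwdriver: Screwdriver with red handle, 18 x 155 x 21 mm, lying loose on the worktop in front of the box, about 127 mm from the box's middle. Not needed.
- vial_a: Small glass vial with black cap and red contents, 28 mm wide, 60 mm tall, standing loose. Not needed.
- vial_c: Small glass vial with black cap and white contents, 28 mm wide, 60 mm tall, standing loose. Not needed.
- petri_dish: Round shallow dish, 60 mm wide, 14 mm tall, lying loose. Not needed.
- stopper_a: Red-brown rubber stopper, 28 mm wide, 26 mm tall, standing loose on the worktop about 25 mm from the box's left side. Not needed.

How it is judged:
On the way, in this order (a step that is already met when the one before it is completed fails the run):
1. the access panel is pushed shut with the fastener still unlocked (value of joint access_panel below 0.03 rad and value of joint cam below 0.7 rad), for 0.2 s.
2. the fastener is turned to its stop with the panel shut (value of joint access_panel below 0.03 rad and value of joint cam above 1.42 rad), for 0.2 s.
At the end, for the whole second after the job is handed in: The panel is shut (within 0.03 rad), the fastener is at its locked stop (beyond 1.42 of 1.571 rad), and the screwdriver, stopper, vials and dish are within 30 mm of where they were (all of step 2 and distance of each of screwdriver, vial_a, vial_c, petri_dish, stopper_a from where it was at the start of the episode below 0.03 m); the robot touches nothing.
It fails at once if the panel is swung further open (value of joint access_panel above 1 rad).
It fails at once if the fastener is turned while the panel is still up (value of joint access_panel above 0.12 rad and value of joint cam above 0.8 rad).
It fails at once if the panel's free edge is taken between the fingers (z of the grasp point in the frame of panel_edge between -0.018 and -0.001 m and x of the grasp point in the frame of panel_edge between -0.011 and 0.15 m and y of the grasp point in the frame of panel_edge between -0.065 and 0.065 m).
It fails at once if the screwdriver, the stopper, a vial or the dish is moved or lifted (distance of any of screwdriver, vial_a, vial_c, petri_dish, stopper_a from where it was at the start of the episode above 0.03 m).
It also fails if it takes over 51 s, if anything falls off the work surface, if the arm or the gripper's body presses on something with over 40 N, if the wrist force passes 120 N, or if a joint passes its speed limit or range.

### The arm

A 6-joint arm with a two-finger parallel gripper is mounted at the origin on a cart in front of the work surface, level with it; the furniture and walls round the work are solid. World frame = base frame: x ahead of the robot, y to its left, z up, the work surface at z = 0. Lengths are in m, angles in rad, forces in N, time in s.
With the tool pointing down it reaches from about 0.375 to 0.975 m from the base axis. Payload 3.8 kg.
Tool frame: the origin (TCP) lies on the mounting face of the last link; the fingertips stand 173 mm ahead of it and the grasp point (between the pads) lies 155 mm ahead of it; z points along the fingers, y is the line along which they close (so a half turn about z gives the same grasp; the last joint's range is limited). The gripper opens to 85 mm and grips with 20 to 120 N. Pads are 22 mm wide; open, the fingers measure 114 mm over their backs; the gripper's body (76 mm by 85 mm) begins 54 mm behind the grasp point. The pads swing forward as they close: fully open they stand 13 mm farther back than shut.
Start: joints at [-1.372, 0.264, 1.604, -0, 1.274, -0.037], TCP at [0.158, -0.656, 0.405] pointing down, gripper open.
Joint ranges: [-2.63, 2.63], [-0.94, 2.18], [0.31, 2.57], [-1.31, 4.45], [0, 2.66], [-2.55, 2.55]. Speed limits (rad/s): [2.57, 2.57, 3.14, 3.14, 3.14, 3.14].

### API

Orientations are given as a rotation vector (axis times angle).
In Python, from workcell import bot gives the robot as it stands.
- The arm moves only by the tool drive_tool, never from a script. Its argument "increments" is a list of rows, each an object with "delta_pos": the shift along the tool's x, y, z in mm, a list of three; "turn": the turn about the tool's z in rad; "jaw": the opening, from -1 (shut) to 1 (fully open). A call has 1 to 8 rows; each row shifts and turns the commanded pose from where the row before left it, along the tool's axes as they then stand; what a row does not reach is not made up. A row lasts 1/12 s, in which the tool goes at most 41.7 mm and 7.16 degrees, less where a joint would pass 70% of its speed; a pose out of reach is approached as far as the arm can. A call is refused whole if a number of a shift passes 41.7 or a number of a turn 0.125, either way. A call with a gripper value outside its range is refused whole. The fingers move at their own pace and stop on an object; "grip_force" is the grip in N (left out, the last holds). Time passes only in rows, so rows that do not move let the fingers close. It gives the time, the measured TCP pose, the force, the opening and the grip force at its end, in the units of the state.
- bot.read_state(): the state, without advancing time (a new reading comes with each control period).
- bot.read_camera(name): name is "scene" or "top"; returns a dict with "pixels" (400x640x3 uint8, red, green, blue), "fovy" (degrees; the focal length in pixels is half the picture's height over the tangent of half this angle, whatever the lens; pixels are square), "cx", "cy" (the principal point, pixels), "camera_from_world" (4x4, takes a point from world to camera coordinates). Camera axes: x right, y down, z forward; pixel columns grow to the right and rows downward; lengths in m; the calibration is good to about 2 mm. A picture is of the moment at which its call begins. There is no depth.
- bot.finish_job(): hands the job in; it is judged then, once.
The state is a dict: "time": time; "q": joint angles; "joint_vel": joint speeds; "joint_torque": joint torques, N m; "tool_pos": TCP position; "tcp_rot": TCP orientation; "wrist_force": force on the tool from outside, world axes, zero at the start; "torque": the same for the moment, N m; "width": opening from 0.0 (shut) to 1.0 (fully open); "grip_force": force on a finger pad.
Only numpy, scipy, OpenCV 4.12 (cv2) and the standard library are available. Lean on these libraries where they do the work, as an engineer would, in place of code of your own. Each camera call takes 0.05 s, during which the arm holds its last target. There are 200 camera calls.

## Working session

There is one attempt and no reset: what is moved stays moved. The work goes in short steps, Python scripts to look and compute and a tool call to move; the robot and the scene stay as the last step left them, time stands still between calls to the robot, and variables do not carry over. Pictures are saved under pics/ and viewed, at most 10 in all, crops included, and the job is handed in when it is done.

Besides the shell and the picture viewer there is one more tool, called by a JSON object that holds its "method" and its "body", one argument or row to a line. drive_tool: Moves the arm, as the interface text tells. Its arguments: {"type":"object","properties":{"increments":{"type":"array"},"grip_force":{"type":"number"}},"required":["increments"]}

```bash
mkdir -p pics; python3 - <<'E'
from workcell import bot
import cv2,numpy as np
for n in ("scene","top"):
    c=bot.read_camera(n); cv2.imwrite(f"pics/{n}0.png",c["pixels"][:,:,::-1])
    print(n,c["fovy"],c["cx"],c["cy"],np.round(c["camera_from_world"],4).tolist())
s=bot.read_state(); print(s)
E
```

```text
scene 42.96910586996864 320.35341874402 200.21692161131602 [[-0.0089, -0.9999, -0.0055, 0.1207], [-0.4653, 0.009, -0.8851, 0.3019], [0.8851, -0.0053, -0.4654, 0.7726], [0.0, 0.0, 0.0, 1.0]]
top 44.43894051711263 312.9825844615551 200.67681100931475 [[-0.0078, -0.9998, -0.0206, 0.1384], [-0.9902, 0.0106, -0.1395, 0.5284], [0.1397, 0.0193, -0.99, 1.1953], [0.0, 0.0, 0.0, 1.0]]
{'time': 0.1, 'q': array([-1.37190621e+00,  2.64693064e-01,  1.60527476e+00,  6.58905324e-05,
        1.27369648e+00, -3.68756908e-02]), 'joint_vel': array([ 0.00034646, -0.00235012, -0.0047172 ,  0.00020458,  0.00127046,
       -0.00047975]), 'joint_torque': array([ 5.26858930e-04, -5.16708434e+01, -3.68589020e+01, -8.57545331e-06,
        6.31708026e-03,  1.83514567e-05]), 'tool_pos': array([ 0.15763368, -0.65600889,  0.40345572]), 'tcp_rot': array([-3.11773752e+00, -3.69209303e-01,  1.64602064e-04]), 'wrist_force': array([0.89474041, 0.01105029, 0.58475633]), 'torque': array([-0.02713918,  0.00493947,  0.02179207]), 'grip_force': 0.0, 'width': 1.0022523594703816}
```

View pics/scene0.png

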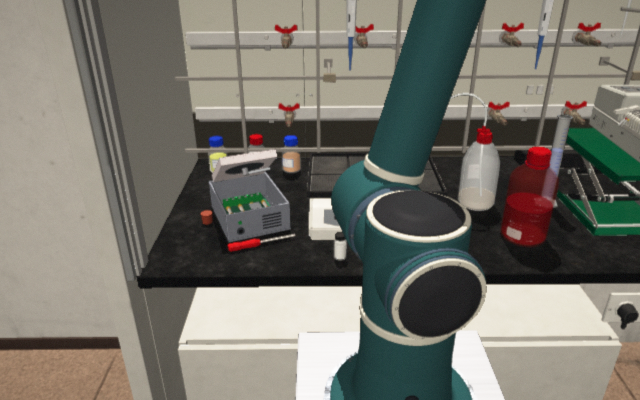

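View pics/top0.png

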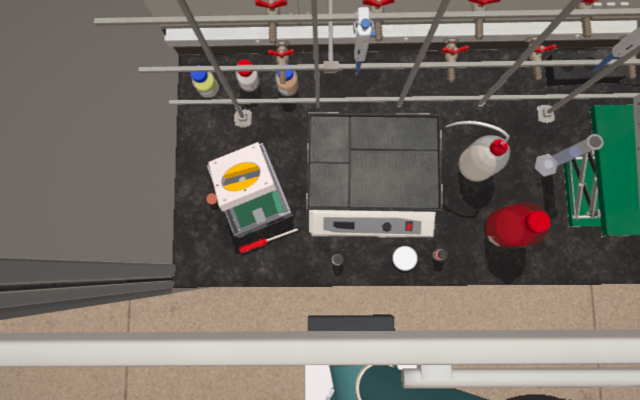

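The scene view shows the box at columns 210–290, rows 150–240, with the panel half open. In the top view the panel is at about (241,176), the orange head at (240,177) and the screwdriver at (268,241). I'll zoom in on both for the corners.

```bash
python3 - <<'E'
import cv2,numpy as np
a=cv2.imread("pics/scene0.png")[140:255,190:310]; b=cv2.imread("pics/top0.png")[135:260,190:310]
a=cv2.resize(a,None,fx=4.8,fy=4.8,interpolation=cv2.INTER_CUBIC)[:600,:]; 
cv2.imwrite("pics/sc.png",a)
b=cv2.resize(b,None,fx=4.8,fy=4.8,interpolation=cv2.INTER_CUBIC)
cv2.imwrite("pics/tc.png",b)
E
```

```text
(no output)
```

View pics/sc.png

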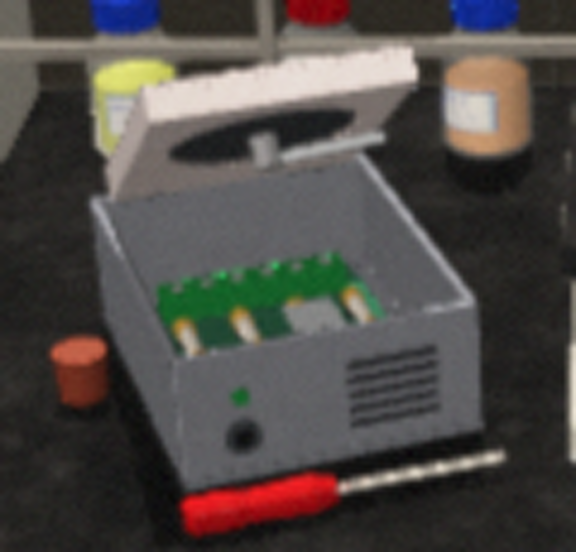

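View pics/tc.png

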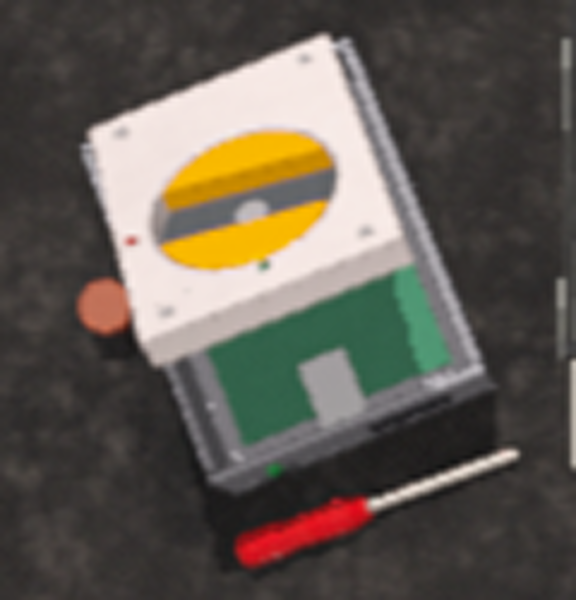

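The crops show the box's top rim corners clearly: in the scene crop (178,357), (475,303) and (93,200), and in the top crop (212,485), (490,382), (345,40) and (85,148). The panel's front top edge runs (148,345)–(405,238) in the top crop and (147,90)–(413,48) in the scene crop.

```bash
cat > h.py <<'E'
import numpy as np
C={"scene":(42.96910586996864,320.353,200.217,[[-0.0089,-0.9999,-0.0055,0.1207],[-0.4653,0.009,-0.8851,0.3019],[0.8851,-0.0053,-0.4654,0.7726]]),
"top":(44.43894051711263,312.983,200.677,[[-0.0078,-0.9998,-0.0206,0.1384],[-0.9902,0.0106,-0.1395,0.5284],[0.1397,0.0193,-0.99,1.1953]])}
def ray(n,u,v):
    f,cx,cy,T=C[n]; T=np.array(T); f=200/np.tan(np.radians(f/2))
    R=T[:,:3]; return -R.T@T[:,3], R.T@np.array([(u-cx)/f,(v-cy)/f,1])
def onz(n,u,v,z):
    o,d=ray(n,u,v); return o+d*(z-o[2])/d[2]
def tri(p,q):
    o,d=ray("scene",*p); o2,e=ray("top",*q)
    s=np.linalg.lstsq(np.c_[d,-e],o2-o,rcond=None)[0]
    a,b=o+d*s[0],o2+e*s[1]; return (a+b)/2,np.linalg.norm(a-b)
S=lambda x,y:(190+x/4.8,140+y/4.8)
P=lambda x,y:(190+x/4.8,135+y/4.8)
def proj(n,p):
    f,cx,cy,T=C[n]; T=np.array(T); f=200/np.tan(np.radians(f/2)); c=T[:,:3]@p+T[:,3]; return cx+f*c[0]/c[2],cy+f*c[1]/c[2]
E
python3 - <<'E'
from h import *
np.set_printoptions(precision=4,suppress=True)
for k,p in dict(FL=(212,485),FR=(490,382),BR=(345,40),BL=(85,148)).items(): print("top",k,onz("top",*P(*p),.075))
for k,p in dict(FL=(178,357),FR=(475,303),BL=(93,200)).items(): print("scene",k,onz("scene",*S(*p),.075))
print("edgeL",tri(S(147,90),P(148,345)),"edgeR",tri(S(413,48),P(405,238)))
for p in ((240,550),(370,505),(515,455)):print("sd",onz("top",*P(*p),.01))
print("stop",onz("top",*P(105,305),.026))
print("hingeR,L",onz("top",*P(328,38),.09),onz("top",*P(90,130),.09))
E
```

```text
top FL [0.4399 0.3249 0.075 ]
top FR [0.4908 0.184  0.075 ]
top BR [0.6701 0.259  0.075 ]
top BL [0.6146 0.3933 0.075 ]
scene FL [0.4447 0.3237 0.075 ]
scene FR [0.4953 0.1885 0.075 ]
scene BL [0.6141 0.3942 0.075 ]
edgeL (array([0.497 , 0.3355, 0.1868]), np.float64(0.000594206708136148)) edgeR (array([0.5459, 0.2165, 0.1867]), np.float64(0.00027597353332738355))
sd [0.4097 0.3212 0.01  ]
sd [0.433  0.2521 0.01  ]
sd [0.4589 0.1748 0.01  ]
stop [0.5397 0.3924 0.026 ]
hingeR,L [0.6674 0.2659 0.09  ] [0.6207 0.3874 0.09  ]
```

```bash
python3 - <<'E'
from h import *
np.set_printoptions(precision=3,suppress=True)
print("cap red",tri((538,153),(538,219)),"cap white",tri((485,132),(499,147)))
print("camtop",ray("top",320,350)[0])
for z in(.6,.8,1.0):print(onz("top",320,335,z),onz("top",320,365,z))
for q in((242,118),(180,100),(280,100)):
  for z in (0,.3,.5):print(q,z,onz("top",*q,z))
print("rack bar low", onz("scene",230,150,.25))
E
```

```text
cap red (array([ 0.461, -0.35 ,  0.209]), np.float64(0.0008446791031493608)) cap white (array([ 0.622, -0.283,  0.198]), np.float64(0.0038776484056867967))
camtop [0.357 0.11  1.26 ]
[0.273 0.115 0.6  ] [0.235 0.115 0.6  ]
[0.298 0.113 0.8  ] [0.272 0.113 0.8  ]
[0.324 0.112 1.   ] [0.309 0.112 1.   ]
(242, 118) 0 [0.76  0.322 0.   ]
(242, 118) 0.3 [0.664 0.272 0.3  ]
(242, 118) 0.5 [0.6   0.238 0.5  ]
(180, 100) 0 [0.813 0.49  0.   ]
(180, 100) 0.3 [0.704 0.4   0.3  ]
(180, 100) 0.5 [0.632 0.339 0.5  ]
(280, 100) 0 [0.809 0.221 0.   ]
(280, 100) 0.3 [0.701 0.194 0.3  ]
(280, 100) 0.5 [0.63  0.177 0.5  ]
rack bar low [0.392 0.294 0.25 ]
```

{"method": "drive_tool", "body": {
  "increments": [
    {"delta_pos":[23.6,-24.1,-3],"turn":0,"jaw":-1},
    {"delta_pos":[23.6,-24.1,-3],"turn":0,"jaw":-1},
    {"delta_pos":[23.6,-24.1,-3],"turn":0,"jaw":-1},
    {"delta_pos":[23.6,-24.1,-3],"turn":0,"jaw":-1},
    {"delta_pos":[23.6,-24.1,-3],"turn":0,"jaw":-1},
    {"delta_pos":[23.6,-24.1,-3],"turn":0,"jaw":-1},
    {"delta_pos":[23.6,-24.1,0],"turn":0,"jaw":-1},
    {"delta_pos":[23.6,-24.1,0],"turn":0,"jaw":-1}
  ],
  "grip_force": 20
}}

```text
time: 0.77
tool_pos: [0.2967, -0.4231, 0.4225]
tcp_rot: [-3.12, -0.369, 0.0]
wrist_force: [0.5, 0.3, 0.6]
width: 0.001
grip_force: 0.0
```

{"method": "drive_tool", "body": {
  "increments": [
    {"delta_pos":[23.6,-24.1,0],"turn":0,"jaw":-1},
    {"delta_pos":[23.6,-24.1,0],"turn":0,"jaw":-1},
    {"delta_pos":[23.6,-24.1,0],"turn":0,"jaw":-1},
    {"delta_pos":[23.6,-24.1,0],"turn":0,"jaw":-1},
    {"delta_pos":[23.6,-24.1,0],"turn":0,"jaw":-1},
    {"delta_pos":[23.6,-24.1,0],"turn":0,"jaw":-1}
  ]
}}

```text
time: 1.27
tool_pos: [0.4004, -0.2494, 0.4224]
tcp_rot: [-3.12, -0.369, 0.0]
wrist_force: [0.9, -0.1, -0.3]
width: -0.001
grip_force: 0.0
```

{"method": "drive_tool", "body": {
  "increments": [
    {"delta_pos":[15,-30,0],"turn":-0.12,"jaw":-1}
  ]
}}

```text
time: 1.35
tool_pos: [0.4088, -0.2171, 0.4225]
tcp_rot: [3.092, 0.557, 0.001]
wrist_force: [1.1, -0.3, -0.1]
width: 0.001
grip_force: 0.0
```

{"method": "drive_tool", "body": {
  "increments": [
    {"delta_pos":[17.4,-26.5,0],"turn":0,"jaw":-1},
    {"delta_pos":[17.4,-26.5,0],"turn":0,"jaw":-1},
    {"delta_pos":[17.4,-26.5,0],"turn":0,"jaw":-1},
    {"delta_pos":[17.4,-26.5,0],"turn":0,"jaw":-1},
    {"delta_pos":[17.4,-26.5,0],"turn":0,"jaw":-1},
    {"delta_pos":[17.4,-26.5,0],"turn":0,"jaw":-1},
    {"delta_pos":[17.4,-26.5,0],"turn":0,"jaw":-1},
    {"delta_pos":[17.4,-26.5,0],"turn":0,"jaw":-1}
  ]
}}

```text
time: 2.02
tool_pos: [0.4641, 0.0304, 0.4224]
tcp_rot: [3.092, 0.556, -0.001]
wrist_force: [0.3, 0.8, -0.3]
width: -0.001
grip_force: 0.0
```

{"method": "drive_tool", "body": {
  "increments": [
    {"delta_pos":[17.4,-26.5,0],"turn":0,"jaw":-1},
    {"delta_pos":[17.4,-26.5,0],"turn":0,"jaw":-1},
    {"delta_pos":[17.4,-26.5,0],"turn":0,"jaw":-1},
    {"delta_pos":[17.4,-26.5,0],"turn":0,"jaw":-1},
    {"delta_pos":[17.4,-26.5,0],"turn":0,"jaw":-1},
    {"delta_pos":[17.4,-26.5,0],"turn":0,"jaw":-1},
    {"delta_pos":[17.4,-26.5,0],"turn":0,"jaw":-1},
    {"delta_pos":[17.4,-26.5,0],"turn":0,"jaw":-1}
  ]
}}

```text
time: 2.68
tool_pos: [0.5208, 0.2776, 0.4221]
tcp_rot: [3.092, 0.556, -0.002]
wrist_force: [-0.1, -1.4, 0.3]
width: -0.008
grip_force: 0.0
```

{"method": "drive_tool", "body": {
  "increments": [
    {"delta_pos":[0,0,0],"turn":-0.124,"jaw":-1},
    {"delta_pos":[0,0,0],"turn":-0.124,"jaw":-1},
    {"delta_pos":[0,0,0],"turn":-0.124,"jaw":-1},
    {"delta_pos":[0,0,0],"turn":-0.124,"jaw":-1},
    {"delta_pos":[0,0,0],"turn":-0.124,"jaw":-1},
    {"delta_pos":[0,0,0],"turn":-0.124,"jaw":-1},
    {"delta_pos":[0,0,0],"turn":-0.124,"jaw":-1},
    {"delta_pos":[0,0,0],"turn":-0.124,"jaw":-1}
  ]
}}

```text
time: 3.35
tool_pos: [0.5208, 0.276, 0.422]
tcp_rot: [-2.449, -1.968, 0.002]
wrist_force: [-0.6, -0.1, 0.1]
width: 0.0
grip_force: 0.0
```

{"method": "drive_tool", "body": {
  "increments": [
    {"delta_pos":[0,0,0],"turn":-0.124,"jaw":-1},
    {"delta_pos":[0,0,0],"turn":-0.124,"jaw":-1},
    {"delta_pos":[0,0,0],"turn":-0.124,"jaw":-1},
    {"delta_pos":[0,0,0],"turn":-0.124,"jaw":-1},
    {"delta_pos":[0,0,0],"turn":-0.124,"jaw":-1},
    {"delta_pos":[0,0,0],"turn":-0.124,"jaw":-1},
    {"delta_pos":[0,0,0],"turn":-0.124,"jaw":-1},
    {"delta_pos":[0,0,0],"turn":-0.124,"jaw":-1}
  ]
}}

```text
time: 4.02
tool_pos: [0.5208, 0.2759, 0.422]
tcp_rot: [-1.217, -2.895, 0.001]
wrist_force: [0.4, -0.7, -0.4]
width: -0.001
grip_force: 0.0
```

{"method": "drive_tool", "body": {
  "increments": [
    {"delta_pos":[0,0,0],"turn":-0.124,"jaw":-1},
    {"delta_pos":[0,0,0],"turn":-0.124,"jaw":-1},
    {"delta_pos":[0,0,0],"turn":-0.124,"jaw":-1},
    {"delta_pos":[0,0,0],"turn":-0.124,"jaw":-1},
    {"delta_pos":[0,0,0],"turn":-0.124,"jaw":-1},
    {"delta_pos":[0,0,0],"turn":-0.124,"jaw":-1},
    {"delta_pos":[0,0,0],"turn":-0.124,"jaw":-1},
    {"delta_pos":[0,0,0],"turn":-0.124,"jaw":-1}
  ]
}}

```text
time: 4.68
tool_pos: [0.5208, 0.276, 0.422]
tcp_rot: [0.308, -3.125, 0.001]
wrist_force: [-0.1, -0.0, -0.3]
width: -0.001
grip_force: 0.0
```

{"method": "drive_tool", "body": {
  "increments": [
    {"delta_pos":[0,0,12],"turn":-0.094,"jaw":-1},
    {"delta_pos":[0,0,12],"turn":-0.094,"jaw":-1}
  ]
}}

```text
time: 4.85
tool_pos: [0.5211, 0.2761, 0.399]
tcp_rot: [-0.598, 3.083, 0.001]
wrist_force: [0.2, -0.2, 1.0]
width: 0.001
grip_force: 0.0
```

{"method": "drive_tool", "body": {
  "increments": [
    {"delta_pos":[-8.5,0,0],"turn":0,"jaw":-1},
    {"delta_pos":[-8.5,0,10],"turn":0,"jaw":-1},
    {"delta_pos":[0,0,10],"turn":0,"jaw":-1},
    {"delta_pos":[0,0,10],"turn":0,"jaw":-1},
    {"delta_pos":[0,0,5],"turn":0,"jaw":-1},
    {"delta_pos":[0,0,5],"turn":0,"jaw":-1}
  ]
}}

```text
time: 5.35
tool_pos: [0.5365, 0.2822, 0.3573]
tcp_rot: [0.589, -3.084, 0.001]
wrist_force: [-0.3, 0.3, 0.2]
width: -0.0
grip_force: 0.1
```

{"method": "drive_tool", "body": {
  "increments": [
    {"delta_pos":[1,0,3],"turn":0,"jaw":-1},
    {"delta_pos":[2,0,3],"turn":0,"jaw":-1},
    {"delta_pos":[3,0,4],"turn":0,"jaw":-1},
    {"delta_pos":[3,0,4],"turn":0,"jaw":-1}
  ]
}}

```text
time: 5.68
tool_pos: [0.5283, 0.2789, 0.345]
tcp_rot: [-0.59, 3.085, 0.0]
wrist_force: [-0.5, 0.0, 0.6]
width: 0.005
grip_force: 0.3
```

{"method": "drive_tool", "body": {
  "increments": [
    {"delta_pos":[4,0,5],"turn":0,"jaw":-1},
    {"delta_pos":[3,0,5],"turn":0,"jaw":-1},
    {"delta_pos":[3,0,5],"turn":0,"jaw":-1},
    {"delta_pos":[3,0,5],"turn":0,"jaw":-1},
    {"delta_pos":[2,0,5],"turn":0,"jaw":-1}
  ]
}}

```text
time: 6.1
tool_pos: [0.5139, 0.2732, 0.319]
tcp_rot: [0.59, -3.085, 0.0]
wrist_force: [0.3, 0.6, 0.7]
width: 0.003
grip_force: 0.2
```

{"method": "drive_tool", "body": {
  "increments": [
    {"delta_pos":[2,0,5],"turn":0,"jaw":-1},
    {"delta_pos":[2,0,5],"turn":0,"jaw":-1}
  ]
}}

```text
time: 6.27
tool_pos: [0.5105, 0.2719, 0.3091]
tcp_rot: [0.59, -3.085, 0.0]
wrist_force: [0.1, 0.4, 0.2]
width: 0.001
grip_force: 0.1
```

```bash
python3 - <<'E'
from workcell import bot
import cv2
c=bot.read_camera("scene")["pixels"][120:260,180:330,::-1]
t=bot.read_camera("top")["pixels"][120:260,170:320,::-1]
cv2.imwrite("pics/p1.png",cv2.resize(cv2.hconcat([c,t]),None,fx=2.6,fy=2.6,interpolation=cv2.INTER_CUBIC))
print(bot.read_state()["wrist_force"])
E
```

```text
[ 0.01938979  0.0052008  -0.73754038]
```

View pics/p1.png

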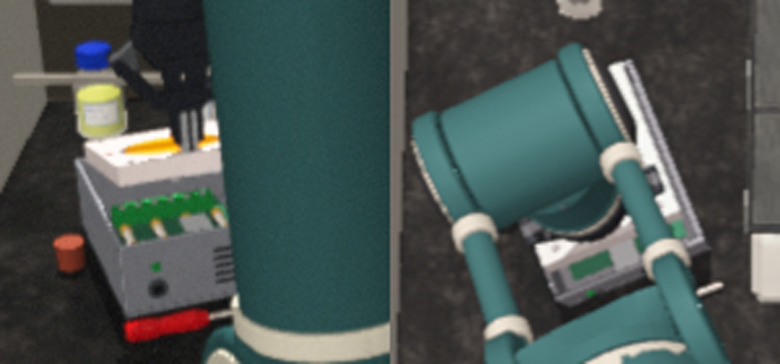

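The panel is following the fingertips down (fingertips at about (192,148) in the left crop). I'll keep pressing along the arc.

{"method": "drive_tool", "body": {
  "increments": [
    {"delta_pos":[3,0,6],"turn":0,"jaw":-1},
    {"delta_pos":[2,0,6],"turn":0,"jaw":-1},
    {"delta_pos":[2,0,6],"turn":0,"jaw":-1},
    {"delta_pos":[1,0,6],"turn":0,"jaw":-1},
    {"delta_pos":[1,0,6],"turn":0,"jaw":-1},
    {"delta_pos":[0,0,4],"turn":0,"jaw":-1},
    {"delta_pos":[0,0,4],"turn":0,"jaw":-1}
  ]
}}

```text
time: 6.95
tool_pos: [0.5022, 0.2686, 0.2709]
tcp_rot: [0.59, -3.085, 0.0]
wrist_force: [0.4, -0.3, -0.2]
width: 0.001
grip_force: 0.2
```

{"method": "drive_tool", "body": {
  "increments": [
    {"delta_pos":[0,0,3],"turn":0,"jaw":-1},
    {"delta_pos":[0,0,2],"turn":0,"jaw":-1}
  ]
}}

```text
time: 7.12
tool_pos: [0.5024, 0.2686, 0.2663]
tcp_rot: [0.591, -3.085, 0.0]
wrist_force: [-2.6, -0.6, 12.9]
width: 0.0
grip_force: 7.6
```

{"method": "drive_tool", "body": {
  "increments": [
    {"delta_pos":[0,0,0.5],"turn":0,"jaw":-1},
    {"delta_pos":[0,0,0],"turn":0,"jaw":-1},
    {"delta_pos":[0,0,0],"turn":0,"jaw":-1},
    {"delta_pos":[0,0,0],"turn":0,"jaw":-1}
  ]
}}

```text
time: 7.45
tool_pos: [0.5025, 0.2687, 0.2664]
tcp_rot: [-0.59, 3.085, 0.0]
wrist_force: [-0.3, 0.0, 0.8]
width: 0.004
grip_force: 0.8
```

{"method": "drive_tool", "body": {
  "increments": [
    {"delta_pos":[0,0,-20],"turn":0,"jaw":-1},
    {"delta_pos":[20,0,-30],"turn":0,"jaw":-1},
    {"delta_pos":[40,0,-10],"turn":0,"jaw":-1},
    {"delta_pos":[40,0,-10],"turn":0,"jaw":-1},
    {"delta_pos":[40,0,0],"turn":0,"jaw":-1}
  ]
}}

```text
time: 7.87
tool_pos: [0.3721, 0.2169, 0.3385]
tcp_rot: [-0.589, 3.081, 0.002]
wrist_force: [-0.3, 1.2, 1.2]
width: -0.003
grip_force: 0.0
```

```bash
python3 - <<'E'
from workcell import bot
import cv2
c=bot.read_camera("scene")["pixels"][120:260,180:330,::-1]
t=bot.read_camera("top")["pixels"][120:260,170:320,::-1]
cv2.imwrite("pics/p2.png",cv2.resize(cv2.hconcat([c,t]),None,fx=2.6,fy=2.6,interpolation=cv2.INTER_CUBIC))
E
```

```text
(no output)
```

View pics/p2.png

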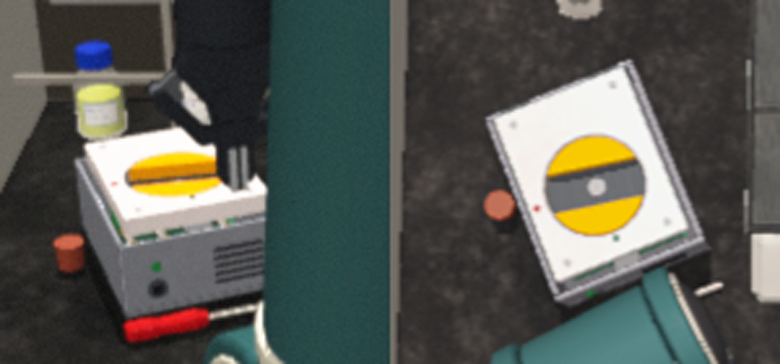

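The panel appears shut: orange head at right-crop (597,186), slot roughly parallel to the hinge. I'll check its angle and the slot's direction numerically.

```bash
python3 - <<'E'
from h import *
from workcell import bot
import cv2
np.set_printoptions(precision=4,suppress=True)
a=lambda x,y:(180+x/2.6,120+y/2.6); b=lambda x,y:(170+(x-390)/2.6,120+y/2.6)
print("corner",tri(a(121,226),b(557,276)),"hub",tri(a(178,180),b(597,186)))
im=bot.read_camera("top")["pixels"]; hsv=cv2.cvtColor(im,cv2.COLOR_RGB2HSV)
m=cv2.inRange(hsv,(15,150,120),(35,255,255)); m[:, :200]=0;m[:,300:]=0;m[:140]=0;m[240:]=0
n,l,s,c=cv2.connectedComponentsWithStats(m)
W=[]
for i in range(1,n):
    if s[i,4]>40: w=onz("top",*c[i],.093);W.append(w);print(s[i],c[i],w)
ys,xs=np.nonzero(m); (x,y),(w,h),ang=cv2.fitEllipse(cv2.convexHull(np.c_[xs,ys].astype(np.float32)))
print("ell",x,y,w,h,onz("top",x,y,.093))
# slot edges: front edge of the slot (top of front half)
ct=np.array([.5549,.2908]);ex=np.array([.929,.370]);ey=np.array([-.370,.929])
for p in ((548,212),(643,197),(547,181),(635,158)):
    w=onz("top",*b(*p),.093)[:2]-ct; print("slot edge",w@ex,w@ey)
# panel white edges
for p in ((557,276),(690,228),(629,62),(488,120)):
    w=onz("top",*b(*p),.093)[:2]-ct; print("panel corner",w@ex,w@ey)
E
```

```text
corner (array([0.463 , 0.3252, 0.0838]), np.float64(0.0033914352257064036)) hub (array([0.5471, 0.287 , 0.0861]), np.float64(0.0005768240386675392))
[231 173  33  15 308] [246.0714 179.4675] [0.5758 0.2946 0.093 ]
[234 195  33  15 284] [250.6866 202.8592] [0.5183 0.2828 0.093 ]
ell 248.3789520263672 190.9579315185547 36.9238166809082 37.74668502807617 [0.5474 0.2887 0.093 ]
slot edge -0.01565620675366925 0.04958618490686055
slot edge -0.03615515337298883 -0.03736309182247396
slot edge 0.011979932685859474 0.04007984772412697
slot edge 0.0009589379850721887 -0.04388409971049798
panel corner -0.07454360600599588 0.0630645628103127
panel corner -0.07972481806062344 -0.06707684037258996
panel corner 0.08879950853076417 -0.07215626839811594
panel corner 0.0874339846955753 0.07090115786255963
```

Panel shut; the head's centre is at (0.547, 0.288) and the fastener sits at about 0.18 rad. I'll align the tool with the slot and move over its right end.

{"method": "drive_tool", "body": {
  "increments": [
    {"delta_pos":[0,0,0],"turn":0.087,"jaw":-1},
    {"delta_pos":[0,0,0],"turn":0.087,"jaw":-1},
    {"delta_pos":[-37.2,1.7,0],"turn":0,"jaw":-1},
    {"delta_pos":[-37.2,1.7,0],"turn":0,"jaw":-1},
    {"delta_pos":[-37.2,1.7,0],"turn":0,"jaw":-1},
    {"delta_pos":[-37.2,1.7,0],"turn":0,"jaw":-1},
    {"delta_pos":[-37.2,1.7,0],"turn":0,"jaw":-1},
    {"delta_pos":[0,0,10],"turn":0,"jaw":-1}
  ]
}}

```text
time: 8.68
tool_pos: [0.5605, 0.265, 0.328]
tcp_rot: [-0.317, 3.115, 0.004]
wrist_force: [0.4, 1.1, 0.5]
width: -0.001
grip_force: 0.0
```

{"method": "drive_tool", "body": {
  "increments": [
    {"delta_pos":[0,0,20],"turn":0,"jaw":-1},
    {"delta_pos":[0,0,20],"turn":0,"jaw":-1},
    {"delta_pos":[0,0,12],"turn":0,"jaw":-1},
    {"delta_pos":[0,0,0],"turn":0,"jaw":-1}
  ]
}}

```text
time: 9.02
tool_pos: [0.5519, 0.2625, 0.27]
tcp_rot: [0.319, -3.119, 0.003]
wrist_force: [-1.4, 0.5, -0.2]
width: 0.004
grip_force: 0.0
```

{"method": "drive_tool", "body": {
  "increments": [
    {"delta_pos":[0,0,5],"turn":0,"jaw":-1},
    {"delta_pos":[0,0,4],"turn":0,"jaw":-1},
    {"delta_pos":[0,0,3],"turn":0,"jaw":-1},
    {"delta_pos":[0,0,0],"turn":0,"jaw":-1}
  ]
}}

```text
time: 9.35
tool_pos: [0.5528, 0.2631, 0.2625]
tcp_rot: [-0.32, 3.124, 0.0]
wrist_force: [0.1, -0.1, -0.0]
width: 0.0
grip_force: 0.0
```

{"method": "drive_tool", "body": {
  "increments": [
    {"delta_pos":[0,0,3],"turn":0,"jaw":-1},
    {"delta_pos":[0,0,3],"turn":0,"jaw":-1},
    {"delta_pos":[0,0,0],"turn":0,"jaw":-1}
  ]
}}

```text
time: 9.6
tool_pos: [0.5525, 0.2629, 0.256]
tcp_rot: [0.32, -3.125, 0.0]
wrist_force: [-0.9, -0.7, -0.1]
width: -0.001
grip_force: 0.0
```

{"method": "drive_tool", "body": {
  "increments": [
    {"delta_pos":[3,0,0],"turn":0,"jaw":-1},
    {"delta_pos":[3,0,0],"turn":0,"jaw":-1},
    {"delta_pos":[0,0,0],"turn":0,"jaw":-1}
  ]
}}

```text
time: 9.85
tool_pos: [0.5462, 0.2616, 0.2562]
tcp_rot: [0.32, -3.125, 0.0]
wrist_force: [-0.1, -0.9, 0.1]
width: 0.002
grip_force: 0.0
```

{"method": "drive_tool", "body": {
  "increments": [
    {"delta_pos":[3,0,0],"turn":0,"jaw":-1},
    {"delta_pos":[3,1.2,0],"turn":0.12,"jaw":-1},
    {"delta_pos":[3,1.2,0],"turn":0.12,"jaw":-1},
    {"delta_pos":[3,1.2,0],"turn":0.12,"jaw":-1}
  ]
}}

```text
time: 10.18
tool_pos: [0.5354, 0.2637, 0.2567]
tcp_rot: [0.253, 3.128, 0.0]
wrist_force: [3.6, -2.3, -1.0]
width: -0.0
grip_force: 2.0
```

{"method": "drive_tool", "body": {
  "increments": [
    {"delta_pos":[3.1,1.2,0],"turn":0.12,"jaw":-1},
    {"delta_pos":[3.1,1.2,0],"turn":0.12,"jaw":-1},
    {"delta_pos":[3.1,1.2,0],"turn":0.12,"jaw":-1},
    {"delta_pos":[3.1,1.2,0],"turn":0.12,"jaw":-1},
    {"delta_pos":[3.1,1.2,0],"turn":0.12,"jaw":-1}
  ]
}}

```text
time: 10.6
tool_pos: [0.5232, 0.2747, 0.2566]
tcp_rot: [1.166, 2.915, -0.001]
wrist_force: [2.3, -3.4, 0.8]
width: -0.002
grip_force: 2.0
```

{"method": "drive_tool", "body": {
  "increments": [
    {"delta_pos":[3.1,1.2,0],"turn":0.12,"jaw":-1},
    {"delta_pos":[3.1,1.2,0],"turn":0.12,"jaw":-1},
    {"delta_pos":[3.1,1.2,0],"turn":0.12,"jaw":-1},
    {"delta_pos":[1.8,0.7,0],"turn":0.07,"jaw":-1},
    {"delta_pos":[0,0,0],"turn":0,"jaw":-1}
  ]
}}

```text
time: 11.02
tool_pos: [0.5195, 0.2864, 0.2565]
tcp_rot: [1.756, 2.604, -0.001]
wrist_force: [1.4, -2.9, 2.3]
width: -0.001
grip_force: 1.2
```

{"method": "drive_tool", "body": {
  "increments": [
    {"delta_pos":[1,0,0],"turn":0,"jaw":-1},
    {"delta_pos":[1,0,0],"turn":0,"jaw":-1},
    {"delta_pos":[0,0,0],"turn":0,"jaw":-1}
  ]
}}

```text
time: 11.27
tool_pos: [0.5194, 0.2875, 0.2565]
tcp_rot: [1.75, 2.605, -0.002]
wrist_force: [3.1, -7.5, 2.9]
width: -0.0
grip_force: 3.9
```

{"method": "drive_tool", "body": {
  "increments": [
    {"delta_pos":[1,0,0],"turn":0,"jaw":-1},
    {"delta_pos":[1,0,0],"turn":0,"jaw":-1},
    {"delta_pos":[0,0,0],"turn":0,"jaw":-1}
  ]
}}

```text
time: 11.52
tool_pos: [0.5192, 0.2881, 0.2565]
tcp_rot: [1.748, 2.604, -0.004]
wrist_force: [5.0, -12.6, 2.7]
width: 0.002
grip_force: 6.9
```

At the stop (13 N with hardly any motion). I'll back off the wall, lift out and look.

{"method": "drive_tool", "body": {
  "increments": [
    {"delta_pos":[-3,0,0],"turn":0,"jaw":-1},
    {"delta_pos":[-6,0,0],"turn":0,"jaw":-1},
    {"delta_pos":[0,0,-10],"turn":0,"jaw":-1},
    {"delta_pos":[0,0,-25],"turn":0,"jaw":-1},
    {"delta_pos":[0,0,-35],"turn":0,"jaw":-1},
    {"delta_pos":[0,0,-35],"turn":0,"jaw":-1}
  ]
}}

```text
time: 12.02
tool_pos: [0.5206, 0.2821, 0.3616]
tcp_rot: [-1.753, -2.604, 0.003]
wrist_force: [0.8, 0.3, -0.5]
width: -0.0
grip_force: 0.0
```

{"method": "drive_tool", "body": {
  "increments": [
    {"delta_pos":[0,-40,0],"turn":0,"jaw":-1},
    {"delta_pos":[-20,-35,0],"turn":0,"jaw":-1},
    {"delta_pos":[-35,-20,0],"turn":0,"jaw":-1},
    {"delta_pos":[-35,-10,0],"turn":0,"jaw":-1},
    {"delta_pos":[-40,0,0],"turn":0,"jaw":-1},
    {"delta_pos":[0,0,0],"turn":0,"jaw":-1}
  ]
}}

```text
time: 12.52
tool_pos: [0.4738, 0.1177, 0.3625]
tcp_rot: [1.758, 2.599, 0.0]
wrist_force: [-0.8, 0.3, 1.0]
width: 0.001
grip_force: 0.0
```

```bash
python3 - <<'E'
from workcell import bot
import cv2
c=bot.read_camera("scene")["pixels"][120:260,180:330,::-1]
t=bot.read_camera("top")["pixels"][120:260,170:320,::-1]
cv2.imwrite("pics/p3.png",cv2.resize(cv2.hconcat([c,t]),None,fx=2.6,fy=2.6,interpolation=cv2.INTER_CUBIC))
E
```

```text
(no output)
```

View pics/p3.png

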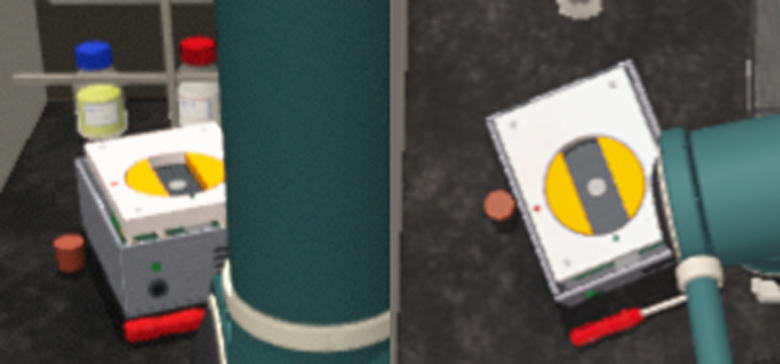

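The slot now runs front to hinge, in the right crop from (585,140) to (608,232). I'll measure the exact angle from the centroids of the orange halves.

```bash
python3 - <<'E'
from h import *
from workcell import bot
import cv2
im=bot.read_camera("top")["pixels"]; hsv=cv2.cvtColor(im,cv2.COLOR_RGB2HSV)
m=cv2.inRange(hsv,(15,150,120),(35,255,255)); m[:, :200]=0;m[:,300:]=0;m[:140]=0;m[240:]=0
n,l,s,c=cv2.connectedComponentsWithStats(m)
W=[onz("top",*c[i],.093) for i in range(1,n) if s[i,4]>40]; print(s[1:],W)
W.sort(key=lambda w:w[1]); d=W[1]-W[0]; a=np.arctan2(d[1],d[0]); print("halves line heading",a,"cam",1.571-(a-.379-0)+ 0 if 0 else .379+np.pi-a)
# panel side edge from the white mask
g=cv2.inRange(hsv,(0,0,165),(180,60,255)); g[:, :200]=0;g[:,300:]=0;g[:140]=0;g[240:]=0
k,_,st,_=0,0,0,0
cs,_=cv2.findContours(g,cv2.RETR_EXTERNAL,cv2.CHAIN_APPROX_NONE); q=max(cs,key=cv2.contourArea)[:,0]
L=q[(q[:,1]>175)&(q[:,1]<220)&(q[:,0]<240)]
w=np.array([onz("top",*p,.093)[:2] for p in L]); vx,vy,_,_=cv2.fitLine(w.astype(np.float32),cv2.DIST_HUBER,0,.001,.001).ravel()
print("panel yaw",np.arctan2(vy,vx),len(L))
E
```

```text
[[250 173  19  31 282]
 [230 179  18  31 291]] [array([0.55855895, 0.26072151, 0.093     ]), array([0.53673396, 0.31613998, 0.093     ])]
halves line heading 1.945965115391143 cam 1.57462753819865
panel yaw 0.37920237 93
```

```bash
python3 -c "
from workcell import bot
print(bot.finish_job())"
```

```text
the job is handed in; nothing more can be done
None
```

The panel is pushed shut and the orange fastener is turned to its locked stop, measured at about 1.57 rad. The arm is clear of everything and I saw nothing else disturbed. The job is handed in, but no verdict came back.

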